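# Present a torque screwdriver's tip to the inspection camera

### The arm

A 7-joint arm with a two-finger parallel gripper is mounted at the origin on the work surface. World frame = base frame: x ahead of the robot, y to its left, z up, the work surface at z = 0. Lengths are in m, angles in rad, forces in N, time in s.
With the tool pointing down it reaches from about 0.425 to 0.95 m from the base axis. Payload 4.7 kg.
Tool frame: the origin (TCP) lies at the very end of the fingers, on their centre line; the grasp point (between the pads) lies pinch_z behind it (pinch_z is the distance from the TCP to the grasp point, in m); x points along the fingers, y is the direction in which the jaws open and shut, and the axes are right-handed (so a half turn about x gives the same grasp; the last joint's range is limited). The gripper opens to 87 mm and grips with 3 to 60 N. Pads are 19 mm wide; open, the fingers measure 117 mm over their backs; the gripper's body (75 mm by 190 mm) begins 51 mm behind the grasp point.
Start: joints at [-1.157, 0.469, -0.049, 1.532, 0.024, 1.141, -0.082], TCP at [0.289, 0.61, 0.223] pointing down, gripper open.
Joint ranges: [-2.59, 2.59], [-0.33, 1.99], [-1.39, 1.29], [0.1, 2.45], [-1.04, 4.18], [0.21, 1.99], [-2.66, 2.66]. Speed limits (rad/s): [2.57, 2.57, 3.14, 3.14, 3.14, 3.14, 3.14].

### API

Orientations are given as a unit quaternion [w, x, y, z].
In Python, from cell import observe, snapshot, camera_model, hand_in, pinch_z gives the robot as it stands.
- The arm moves only by the shell command python3 -m pendant 'ROWS'. ROWS is a JSON object of lists of equal length, an entry for each row: "translation": the shift along the tool's x, y, z in mm, a list of three; "dr": the turn, a rotation vector about the tool's x, y, z in rad, a list of three; "gripper": the closure in counts, from 0 (fully open) to 255 (shut). A call has 1 to 10 rows; each row shifts and turns the commanded pose from where the row before left it, along the tool's axes as they then stand; what a row does not reach is not made up. A row lasts 1/10 s, in which the tool goes at most 50 mm and 8.59 degrees, less where a joint would pass 70% of its speed; a pose out of reach is approached as far as the arm can. A call with a gripper value outside its range is refused whole. The fingers move at their own pace and stop on an object; the grip force is fixed at half the most. Time passes only in rows, so rows that do not move let the fingers close. It gives the time, the measured TCP pose, the force and the opening at its end, in the units of the state.
- observe(): the state, without advancing time (a new reading comes with each control period).
- snapshot(name): name is "scene" or "top" or "wrist"; returns the picture (420x560x3 uint8, blue, green, red); there is no depth.
- camera_model(name): a dict with "K" (3x3 intrinsics, pixels), "world_to_cam" (4x4, takes a point from world to camera coordinates). Camera axes: x right, y down, z forward; pixel columns grow to the right and rows downward; lengths in m; the calibration is good to about 2 mm. A picture is of the moment at which its call begins: read the wrist's pose just before it. camera_model takes no time and is no camera call; for the wrist camera it gives the pose at the moment of the call.
- hand_in(): hands the job in, once; it reports no verdict.
The state is a dict: "clock": time; "joint_positions": joint angles; "joint_velocities": joint speeds; "joint_torque": joint torques, N m; "eef_pos": TCP position; "tool_rot": TCP orientation; "ft_force": force on the tool from outside, world axes, zero at the start; "ft_torque": the same for the moment, N m; "opening": opening from 0.0 (shut) to 1.0 (fully open).
Only numpy, scipy, OpenCV 4.12 (cv2) and the standard library are available. Lean on these libraries where they do the work, as an engineer would, in place of code of your own. Each camera call takes 0.05 s, during which the arm holds its last target.

### The job

The blade tip of the torque screwdriver (the one with the thick, long handle, leaning in the sloping three-sleeve rack) is to be checked for wear. Draw it out of its sleeve, turn it until it lies level in the air, and hold it still with its tip right below the lens of the inspection camera, a little way under the glass (about 65 mm), finishing while still holding it there. Do not touch the camera or its stand, and leave the other two drivers and everything else on the bench where they are.

Things in the scene. Friction and masses are not known exactly. Their poses are not given: they have to be found in the camera images.
- driver_handle (a point): Torque screwdriver: black round handle 34 mm thick, 90 mm long, above it a bare metal cap 31 mm thick, 20 mm long; below it a steel shaft 8 mm thick, 100 mm long. About 0.2 kg, balanced near here. At the start it leans 45 degrees in any one of the rack's sleeves, cap up. Point: on the axis, half-way along the black handle, 45 mm from where the shaft begins. z runs from tip to cap.
- driver_tip (a point): The free end of the torque screwdriver's shaft, on the axis, 145 mm from driver_handle along its -z; hidden inside the rack at the start. Same axes as driver_handle.
- driver: The same torque screwdriver; origin on the axis at the shoulder between shaft and handle (45 mm from driver_handle, 100 mm from driver_tip), same axes.
- rack: Fixed rack: dark steel foot 150 x 290 x 10 mm, end cheeks 95 mm high, three square aluminium sleeves (22 mm outside, 10 mm bore, 75 mm long) leaning 45 degrees, mouths facing up and to -x (front), at x = -20, y = -95, 0, 95, z = 115 mm. A driver rests with its handle on the mouth; drawing it 100 mm along its axis frees the tip. Origin on the bench, 10 mm in front of the foot's centre; z up.
- lens (a point): Centre of the glass of the inspection camera, which looks straight down, 280 mm above the bench. Barrel 40 mm in diameter and 30 mm tall, white camera box 46 x 46 x 50 mm above it. z up.
- camera: Fixed stand of the camera: foot 120 x 120 x 14 mm, upright column 22 mm thick and 354 mm tall at the origin (centre of the foot, on the bench); a rod at 325 mm height carries the camera. The lens lies at x = -60, y = -120 mm from the column in this frame, so the space on the lens's robot side and right-hand side is open.
- slim_handle (a point): Other driver in the rack: thin handle 18 mm thick, 83 mm long; point on its axis 40 mm above the shoulder. Leave alone.
- bulb_handle (a point): Other driver in the rack: short neck and ball 35 mm in diameter; point at the ball's centre. Leave alone.
- crimper_mid (a point): Black crimping pliers lying on the bench, about 195 mm long, 70 mm wide and 20 mm high; point near the pivot. Leave alone.
- cutters_mid (a point): Side cutters with orange grips lying on the bench, about 190 mm long, 20 mm high. Leave alone.
- tray_mid (a point): Clear tray of ferrules, 75 x 130 x 35 mm; point at its centre. Leave alone.
- tape_mid (a point): Roll of tape lying flat, 90 mm in diameter, 19 mm high; point at its centre. Leave alone.
- knife_mid (a point): Yellow knife lying flat, about 160 mm long, 18 mm high. Leave alone.
Things that resemble listed ones, but are neither listed nor needed, are in the scene too. What is shaped like the driver but blue is not meant.

How it is judged:
On the way:
1. the torque screwdriver is drawn clear of its sleeve and hangs in the gripper (height (world z) of driver_tip above 0.13 m and contact force between driver and the fingers above 1 N and contact force between driver and rack below 0.3 N and contact force between driver and camera below 0.3 N), for 0.1 s.
At the end, for the whole second after the job is handed in: The torque screwdriver is held by the fingers alone, still, level within about 11 degrees, its tip within 20 mm sideways of the lens axis and 30 to 100 mm below the glass; it touches neither rack nor camera (angle between driver's own z axis and vertical between 1.37 and 1.77 rad and horizontal distance between driver_tip and lens below 0.02 m and z of driver_tip in the frame of lens between -0.1 and -0.03 m and height (world z) of driver_handle above 0.15 m and contact force between driver and the fingers above 1 N and linear speed of driver below 0.02 m/s and angular speed of driver below 0.15 rad/s and contact force between driver and rack below 0.3 N and contact force between driver and camera below 0.3 N); the arm keeps its last pose, push and grip.
It fails at once if the camera or its stand is touched (contact force between camera and the arm above 2 N or contact force between camera and the fingers above 2 N or contact force between camera and driver above 2 N).
It fails at once if one of the other two drivers is shifted in the rack by more than 25 mm (distance of any of slim_handle, bulb_handle from where it was at the start of the episode above 0.025 m).
It fails at once if pliers, cutters, tray, tape or knife is shifted by more than 25 mm (distance of any of crimper_mid, cutters_mid, tray_mid, tape_mid, knife_mid from where it was at the start of the episode above 0.025 m).
It also fails if it takes over 32 s, if anything falls off the work surface, if the arm or the gripper's body presses on something with over 40 N, if the wrist force passes 120 N, or if a joint passes its speed limit or range.

## Working session

There is one attempt and no reset: what is moved stays moved. The work goes in short steps, Python scripts to look and compute and a shell command to move; the robot and the scene stay as the last step left them, time stands still between calls to the robot, and variables do not carry over. Pictures are saved under pics/ and viewed, and the job is handed in when it is done.

```bash
ls; mkdir -p pics; python3 - <<'E'
from cell import *
import cell,cv2
print(pinch_z); s=observe(); print(s)
for n in("scene","top","wrist"):
    cv2.imwrite(f"pics/{n}0.png",snapshot(n)); m=camera_model(n); print(n,m)
E
```

```text
pics
0.0187
{'clock': 0.0, 'joint_positions': array([-1.15691301,  0.46945451, -0.04858067,  1.53369208,  0.0241291 ,
        1.1409825 , -0.08228619]), 'joint_velocities': array([-0.00025028,  0.00147027,  0.00056836, -0.00017713, -0.00020604,
        0.00150924, -0.00093795]), 'joint_torque': array([ 2.84595626e-04, -5.07961178e+01, -8.04493949e-02, -2.36154252e+01,
       -6.13110163e-02,  3.78646993e-02,  1.56921533e-04]), 'eef_pos': array([0.2889586 , 0.60936392, 0.22149136]), 'tool_rot': array([ 0.68973608,  0.15457662,  0.6899668 , -0.15593597]), 'ft_force': array([-0.34009363, -0.19219404,  0.24854944]), 'ft_torque': array([ 0.01599071, -0.07119965, -0.05599206]), 'opening': 0.9972456578158271}
scene {'K': array([[452.62103699,   0.        , 277.8596993 ],
       [  0.        , 452.62103699, 213.57314307],
       [  0.        ,   0.        ,   1.        ]]), 'world_to_cam': array([[-0.84066936,  0.54093487,  0.02577799,  0.48746641],
       [ 0.27562456,  0.46835298, -0.83945017,  0.02948295],
       [-0.46616106, -0.69859498, -0.54282494,  1.4217162 ],
       [ 0.        ,  
[... 196 characters left out ...]
     ]]), 'world_to_cam': array([[ 0.00233715, -0.99961069, -0.02780314, -0.02100545],
       [-0.98348856,  0.00273348, -0.18094968,  0.57392462],
       [ 0.18095524,  0.02776698, -0.98309928,  1.26212477],
       [ 0.        ,  0.        ,  0.        ,  1.        ]])}
wrist {'K': array([[302.57440592,   0.        , 282.76139485],
       [  0.        , 302.57440592, 211.35876575],
       [  0.        ,   0.        ,   1.        ]]), 'world_to_cam': array([[ 0.42927993,  0.90316988, -0.0017053 , -0.6743468 ],
       [ 0.8715679 , -0.41376281,  0.26300139, -0.03109579],
       [ 0.23682934, -0.1143875 , -0.96479395,  0.38900262],
       [ 0.        ,  0.        ,  0.        ,  1.        ]])}
```

View pics/scene0.png

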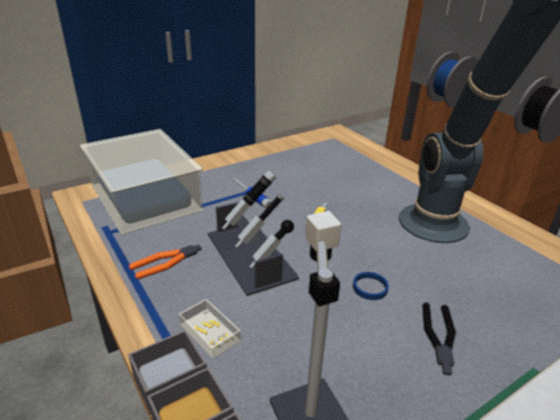

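View pics/top0.png

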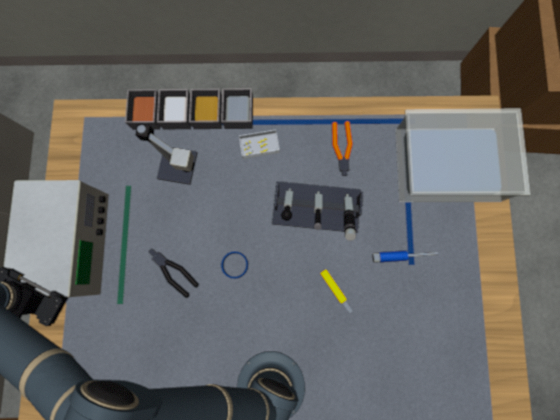

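View pics/wrist0.png

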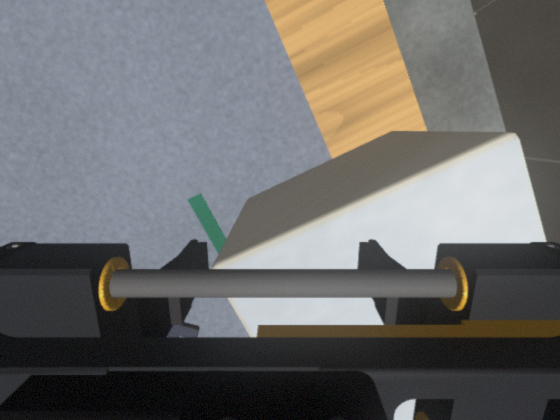

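```bash
python3 - <<'E'
import cv2,numpy as np
a=cv2.imread("pics/top0.png")[170:250,260:375]; a=cv2.resize(a,None,fx=5,fy=5,interpolation=cv2.INTER_CUBIC)
b=cv2.imread("pics/scene0.png")[160:300,200:350]; b=cv2.resize(b,None,fx=4,fy=4,interpolation=cv2.INTER_CUBIC)
c=cv2.imread("pics/top0.png")[115:195,125:215]; c=cv2.resize(c,None,fx=5,fy=5,interpolation=cv2.INTER_CUBIC)
for n,i in zip("abc",(a,b,c)): cv2.imwrite(f"pics/crop_{n}.png",i)
E
```

```text
(no output)
```

View pics/crop_a.png

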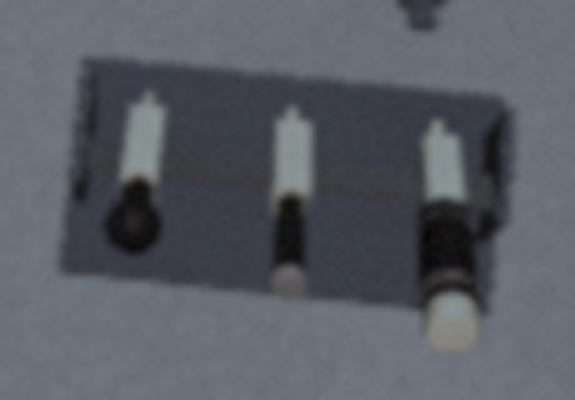

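View pics/crop_b.png

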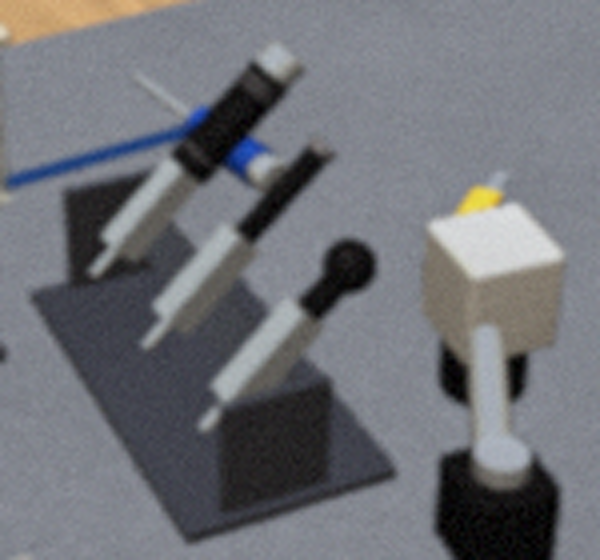

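View pics/crop_c.png

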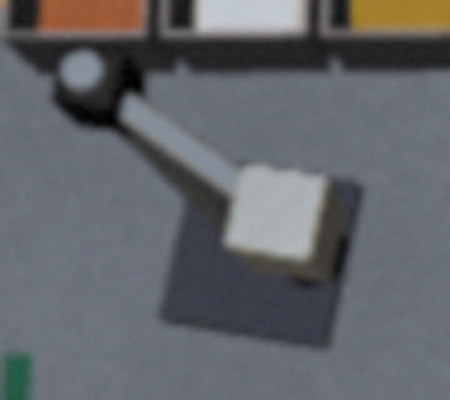

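```bash
cat > h.py <<'E'
import numpy as np,cv2
from cell import *
def ray(n,p,m=None):
    m=m or camera_model(n);T=m["world_to_cam"];R,t=T[:3,:3],T[:3,3]
    d=np.linalg.inv(m["K"])@np.array([p[0],p[1],1.]);return -R.T@t,R.T@d/np.linalg.norm(d)
def onz(n,p,z):
    c,d=ray(n,p);return c+d*(z-c[2])/d[2]
def proj(n,X):
    m=camera_model(n);T=m["world_to_cam"];q=m["K"]@(T[:3,:3]@np.array(X)+T[:3,3]);return q[:2]/q[2]
def tri(p,q):
    c1,d1=ray("top",p);c2,d2=ray("scene",q)
    A=np.stack([d1,-d2],1);s=np.linalg.lstsq(A,c2-c1,rcond=None)[0]
    a,b=c1+d1*s[0],c2+d2*s[1];return (a+b)/2,np.linalg.norm(a-b)
E
python3 - <<'E'
from h import *
np.set_printoptions(precision=4,suppress=True)
f=lambda u,v,o,s:((u+.5)/s-.5+o[0],(v+.5)/s-.5+o[1])
A=lambda u,v:f(u,v,(260,170),5)
B=lambda u,v:f(u,v,(200,160),4)
C=lambda u,v:f(u,v,(125,115),5)
print("rack foot",[onz("top",A(*p),.01) for p in((85,58),(510,98),(488,308),(62,270))])
print("scene foot",[onz("scene",B(*p),.01) for p in((32,295),(190,540),(395,472))])
print("cam foot",[onz("top",C(*p),.014) for p in((362,185),(328,347),(162,322))])
bx=[onz("top",C(*p),.36) for p in((242,163),(330,173),(308,262),(225,246))];print("box",bx,np.mean(bx,0))
bs=[onz("scene",B(*p),.36) for p in((427,225),(500,205),(565,258),(478,277))];print("boxS",bs,np.mean(bs,0))
print("col top",onz("top",C(83,70),.354))
print("cap",tri(A(453,328),B(283,58)))
print("sh",tri(A(447,203),B(193,172)))
print("col",onz("scene",(310,418),.0))
E
```

```text
rack foot [array([ 0.6602, -0.0186,  0.01  ]), array([ 0.631, -0.307,  0.01 ]), array([ 0.4881, -0.2873,  0.01  ]), array([ 0.5139, -0.0035,  0.01  ])]
scene foot [array([ 0.6352, -0.2949,  0.01  ]), array([ 0.6638, -0.0098,  0.01  ]), array([0.5192, 0.0035, 0.01  ])]
cam foot [array([0.7663, 0.2587, 0.014 ]), array([0.6506, 0.2777, 0.014 ]), array([0.6688, 0.3936, 0.014 ])]
box [array([0.6666, 0.2393, 0.36  ]), array([0.6609, 0.1933, 0.36  ]), array([0.6135, 0.2026, 0.36  ]), array([0.6222, 0.2459, 0.36  ])] [0.6408 0.2203 0.36  ]
boxS [array([0.6621, 0.2011, 0.36  ]), array([0.625 , 0.2044, 0.36  ]), array([0.6269, 0.2511, 0.36  ]), array([0.6669, 0.2436, 0.36  ])] [0.6452 0.2251 0.36  ]
col top [0.7203 0.3279 0.354 ]
cap (array([ 0.4571, -0.2371,  0.185 ]), np.float64(0.0014490175997440434))
sh (array([ 0.536 , -0.2421,  0.1149]), np.float64(0.013274489129425294))
col [0.7225 0.3335 0.    ]
```

The drivers in the rack, by top-view pixel:
- **Right sleeve (349,215):** thick black handle with a bare metal cap.
- **Middle sleeve (318,210):** thin handle, so the slim driver.
- **Left sleeve (287,205):** ball, so the bulb driver.

The blue driver lying on the bench at (390,257) is a decoy. The crops show the right sleeve matches the torque driver, and its triangulated mouth agrees with the rack foot geometry.

I'll work out the moves next.

```bash
cat >> h.py <<'E'
from scipy.spatial.transform import Rotation as Ro
np.set_printoptions(precision=4,suppress=True)
yaw=np.radians(-5.75)
SH=np.array([.536,-.2418,.115])
LENS=np.array([.643,.2225,.28])
def cur():
    s=observe();q=s["tool_rot"];return s["eef_pos"],Ro.from_quat([q[1],q[2],q[3],q[0]])
def tool(yaw,pitch):
    """x forward-tilt pitch from straight down (neg=pointing back to robot); jaw y along yaw's +/-y like the start"""
    h=np.array([np.cos(yaw),np.sin(yaw),0]);a=np.sin(pitch)*h+np.cos(pitch)*np.array([0,0,-1])
    y=np.array([-np.sin(yaw),np.cos(yaw),0])
    if cur_sign<0:y=-y
    return Ro.from_matrix(np.stack([a,y,np.cross(a,y)],1))
_p,_r=cur()
_ym=_r.as_matrix()[:,1]
_az=np.arctan2(_p[1],_p[0])
cur_sign=1 if _ym@np.array([-np.sin(_az),np.cos(_az),0])>0 else -1
def rows(p1,R1,N,p0=None,R0=None):
    if p0 is None:p0,R0=cur()
    rel=R0.inv()*R1;w=rel.as_rotvec()/N;d=R0.inv().apply(p1-p0)
    S=sum(Ro.from_rotvec(w*i).as_matrix() for i in range(N))
    t=np.linalg.solve(S,d)*1000
    path=[p0];R=R0
    for i in range(N):
        path.append(path[-1]+R.apply(t/1000));R=R*Ro.from_rotvec(w)
    return t,w,np.array(path)
def tcp(grasp,R):return grasp+R.apply([pinch_z,0,0])
u=np.array([-np.cos(yaw)*.7071,-np.sin(yaw)*.7071,.7071])
G=SH+.060*u
E
python3 - <<'E'
from h import *
p,R=cur();print(p,R.as_matrix(),cur_sign)
print("u",u,"G",G)
R1=tool(yaw,0);P=np.array([.50,-.235,.36])
t,w,path=rows(P,R1,30);print(t,w,np.linalg.norm(t));print(path[::5])
for n,X in(("top",G),("scene",G),("top",SH+.11*u),("scene",SH+.11*u),("top",SH),("scene",SH)):print(n,proj(n,X))
E
```

```text
[0.289  0.6095 0.2217] [[-0.0006  0.4284  0.9036]
 [-0.0014  0.9036 -0.4284]
 [-1.     -0.0015  0.0001]] 1
u [-0.7035  0.0708  0.7071] G [ 0.4938 -0.2375  0.1574]
[ -4.5891 -25.2759  14.5396] [-0.0114 -0.      0.0001] 29.518249640872185
[[ 0.289   0.6095  0.2217]
 [ 0.3039  0.4645  0.2449]
 [ 0.327   0.3206  0.268 ]
 [ 0.3583  0.1782  0.291 ]
 [ 0.3976  0.0379  0.314 ]
 [ 0.4449 -0.1     0.337 ]
 [ 0.5    -0.235   0.36  ]]
top [348.6951 223.665 ]
scene [259.326  185.8808]
top [349.6517 234.2094]
scene [270.8256 172.2897]
top [347.6307 211.9332]
scene [245.6517 202.0423]
```

```bash
python3 - <<'E'
from h import *
p,R=cur();T=camera_model("wrist")["world_to_cam"];c=-T[:3,:3].T@T[:3,3]
print(R.inv().apply(c-p),R.inv().as_matrix()@T[:3,:3].T)
W=np.array([.41,.14,.31])
R1=tool(yaw,0);P=np.array([.50,-.235,.36])
for N in(16,20):
  Rm=Ro.from_rotvec([0,0,.17])*R
  t,w,path=rows(W,Rm,N);print(t,w,np.linalg.norm(t));print(path[::4])
E
```

```text
[-0.1606  0.0003 -0.0717] [[ 0.0002 -0.2629  0.9648]
 [ 1.     -0.0009 -0.0004]
 [ 0.0009  0.9648  0.2629]]
[ -5.4777 -24.7821  17.51  ] [-0.0106 -0.      0.    ] 30.834399462784017
[[0.289  0.6095 0.2217]
 [0.3118 0.4903 0.2438]
 [0.3395 0.3722 0.2659]
 [0.3723 0.2553 0.2879]
 [0.41   0.14   0.31  ]]
[ -4.3821 -19.8406  13.987 ] [-0.0085 -0.      0.    ] 24.667560004396766
[[0.289  0.6095 0.2217]
 [0.3068 0.514  0.2394]
 [0.3278 0.4193 0.257 ]
 [0.352  0.3253 0.2747]
 [0.3794 0.2321 0.2923]
 [0.41   0.14   0.31  ]]
```

```bash
python3 -m pendant '{"translation":[[-6,-25,17],[-6,-25,17],[-6,-25,17],[-6,-25,17],[-6,-25,17],[-6,-25,17],[-6,-25,17],[-6,-25,17]],"dr":[[-0.01,0,0],[-0.01,0,0],[-0.01,0,0],[-0.01,0,0],[-0.01,0,0],[-0.01,0,0],[-0.01,0,0],[-0.01,0,0]],"gripper":[0,0,0,0,0,0,0,0]}'
python3 -m pendant '{"translation":[[-6,-25,17],[-6,-25,17],[-6,-25,17],[-6,-25,17],[-6,-25,17],[-6,-25,17],[-6,-25,17],[-6,-25,17]],"dr":[[-0.01,0,0],[-0.01,0,0],[-0.01,0,0],[-0.01,0,0],[-0.01,0,0],[-0.01,0,0],[-0.01,0,0],[-0.01,0,0]],"gripper":[0,0,0,0,0,0,0,0]}'
python3 - <<'E'
from h import *
cur_sign=1
import h; h.cur_sign=1
p,R=cur();print(p,R.as_matrix(),observe()["joint_positions"],observe()["clock"])
R1=tool(yaw,-np.radians(20))
Pg=tcp(G,R1);pre=Pg-R1.apply([.14,0,0])
print(Pg,pre)
t,w,path=rows(pre,R1,14);print(t,w,np.linalg.norm(t));print(path[::2])
E
```

```text
clock: 0.95
eef_pos: [0.3347, 0.371, 0.2706]
tool_rot: [0.695, 0.127, 0.696, -0.127]
ft_force: [-0.1, 0.2, 0.6]
opening: 0.997
clock: 1.75
eef_pos: [0.399, 0.138, 0.3187]
tool_rot: [0.7, 0.1, 0.7, -0.099]
ft_force: [0.1, -0.2, -0.3]
opening: 0.999
[0.399  0.138  0.3187] [[-0.0001  0.2786  0.9604]
 [ 0.0002  0.9604 -0.2786]
 [-1.      0.0001 -0.0002]] [-0.6526 -0.0464  0.2122  1.9607  0.0101  1.2262  0.8444] 1.75
[ 0.4874 -0.2369  0.1399] [ 0.5351 -0.2417  0.2714]
[  1.0621 -24.6798  15.3275] [-0.0129  0.0249 -0.0023] 29.07150074478722
[[ 0.399   0.138   0.3187]
 [ 0.415   0.0822  0.3162]
 [ 0.4323  0.0268  0.3124]
 [ 0.4508 -0.0281  0.3072]
 [ 0.4704 -0.0824  0.3005]
 [ 0.4911 -0.1361  0.2924]
 [ 0.5126 -0.1893  0.2827]
 [ 0.5351 -0.2417  0.2714]]
```

```bash
python3 -m pendant '{"translation":[[1,-25,15],[1,-25,15],[1,-25,15],[1,-25,15],[1,-25,15],[1,-25,15],[1,-25,15]],"dr":[[-0.013,0.025,-0.002],[-0.013,0.025,-0.002],[-0.013,0.025,-0.002],[-0.013,0.025,-0.002],[-0.013,0.025,-0.002],[-0.013,0.025,-0.002],[-0.013,0.025,-0.002]],"gripper":[0,0,0,0,0,0,0]}'
python3 -m pendant '{"translation":[[1,-25,15],[1,-25,15],[1,-25,15],[1,-25,15],[1,-25,15],[1,-25,15],[1,-25,15],[0,0,0]],"dr":[[-0.013,0.025,-0.002],[-0.013,0.025,-0.002],[-0.013,0.025,-0.002],[-0.013,0.025,-0.002],[-0.013,0.025,-0.002],[-0.013,0.025,-0.002],[-0.013,0.025,-0.002],[0,0,0]],"gripper":[0,0,0,0,0,0,0,0]}'
python3 - <<'E'
from h import *
import h; h.cur_sign=1
p,R=cur();print(p,R.as_matrix(),observe()["joint_positions"],observe()["clock"])
im=snapshot("wrist")
for X in (SH,G,SH+.11*u):
    q=proj("wrist",X);print(q);cv2.circle(im,tuple(int(v) for v in q),4,(0,0,255),1)
cv2.imwrite("pics/wrist1.png",im)
R1=tool(yaw,-np.radians(20));Pg=tcp(G,R1);t,w,path=rows(Pg,R1,1);print(t,w)
E
```

```text
clock: 2.45
eef_pos: [0.4579, -0.0567, 0.3042]
tool_rot: [0.639, 0.071, 0.763, -0.063]
ft_force: [-0.3, 0.8, -0.5]
opening: 1.002
clock: 3.25
eef_pos: [0.5299, -0.247, 0.2699]
tool_rot: [0.571, 0.043, 0.819, -0.029]
ft_force: [-0.2, -0.5, -1.4]
opening: 0.998
[ 0.5299 -0.247   0.2699] [[-0.3445  0.1033  0.9331]
 [ 0.0371  0.9947 -0.0964]
 [-0.938   0.0014 -0.3465]] [-0.0433  0.5109  0.5579  1.4895 -0.1291  1.5431  1.992 ] 3.25
[285.6977 253.546 ]
[286.087  211.1554]
[286.5006 166.1307]
[137.5649   3.289    4.9805] [-0.0007 -0.0041 -0.0039]
```

View pics/wrist1.png

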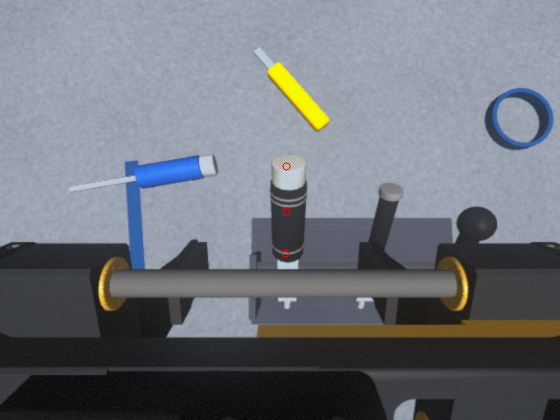

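The picture shows the thick driver centred between the fingers at (288,165)–(288,258), about 3 px right of my predicted axis, so I'll shift +2 mm in y. The slim driver at (388,195) and the ball at (477,225) are clear of the right finger.

```bash
python3 -m pendant '{"translation":[[18,1,1],[18,1,1],[18,1,1],[18,1,1],[18,1,1],[0,0,0]],"dr":[[0,-0.001,-0.001],[0,-0.001,-0.001],[0,-0.001,-0.001],[0,-0.001,-0.001],[0,0,0],[0,0,0]],"gripper":[0,0,0,0,0,0]}'
python3 -m pendant '{"translation":[[12,0,0],[12,0,0],[12,0,0],[11,0,0],[0,0,0]],"dr":[[0,0,0],[0,0,0],[0,0,0],[0,0,0],[0,0,0]],"gripper":[0,0,0,0,0]}'
python3 - <<'E'
from h import *
import h; h.cur_sign=1
p,R=cur();s=observe();print(s["joint_positions"],s["clock"],s["ft_force"])
R1=tool(yaw,-np.radians(20));Pg=tcp(G,R1);t,w,path=rows(Pg,R1,1);print(t,w)
cv2.imwrite("pics/wrist2.png",snapshot("wrist"))
im=snapshot("scene")[100:300,150:400];cv2.imwrite("pics/scene2.png",cv2.resize(im,None,fx=3,fy=3))
E
```

```text
clock: 3.9
eef_pos: [0.5028, -0.2336, 0.1844]
tool_rot: [0.572, 0.041, 0.819, -0.027]
ft_force: [-1.0, 0.8, 0.2]
opening: 0.999
clock: 4.4
eef_pos: [0.4872, -0.2338, 0.1401]
tool_rot: [0.573, 0.041, 0.818, -0.028]
ft_force: [-0.1, 0.1, -0.4]
opening: 1.003
[-0.0457  0.5575  0.5278  1.738  -0.1578  1.2496  2.0068] 4.4 [-0.1143  0.0694 -0.4121]
[ 0.0566 -3.0285  0.5459] [ 0.0019 -0.0008 -0.0007]
```

View pics/wrist2.png

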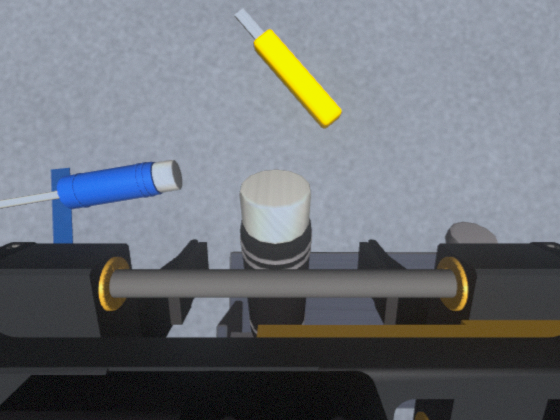

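View pics/scene2.png

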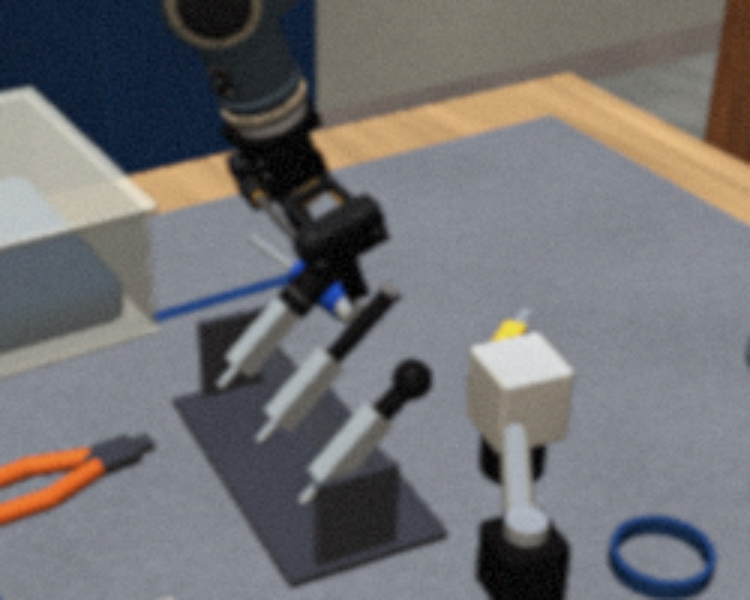

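The handle spans (242–310, ~200), with its centre at 276, while the jaw centre is at about 283. That puts me 3 mm too far along +y, which matches the computed −3. I'll correct it and close.

```bash
python3 -m pendant '{"translation":[[0,-3,0],[0,0,0],[0,0,0],[0,0,0],[0,0,0],[0,0,0],[0,0,0],[0,0,0],[0,0,0],[0,0,0]],"dr":[[0,0,0],[0,0,0],[0,0,0],[0,0,0],[0,0,0],[0,0,0],[0,0,0],[0,0,0],[0,0,0],[0,0,0]],"gripper":[0,0,255,255,255,255,255,255,255,255]}'
python3 - <<'E'
from h import *
s=observe();print(s["joint_positions"],s["clock"],s["ft_force"],s["ft_torque"],s["opening"]*87)
p,R=cur();print("draw dir tool",R.inv().apply(u))
E
```

```text
clock: 5.5
eef_pos: [0.4884, -0.2375, 0.1416]
tool_rot: [0.574, 0.04, 0.817, -0.028]
ft_force: [-0.2, 0.3, -1.2]
opening: 0.383
[-0.0415  0.5577  0.5291  1.733  -0.1568  1.2504  2.0111] 5.5 [-0.2018  0.2978 -1.1808] [-0.0531 -0.3792 -0.0494] 33.348830857891464
draw dir tool [-0.4249  0.0016 -0.9052]
```

```bash
python3 -m pendant '{"translation":[[-2.1,0,-4.5],[-4.2,0,-9],[-4.2,0,-9],[-4.2,0,-9]],"dr":[[0,0,0],[0,0,0],[0,0,0],[0,0,0]],"gripper":[255,255,255,255]}'
python3 - <<'E'
from h import *
s=observe();print(s["ft_force"],s["ft_torque"],s["opening"]*87)
im=snapshot("scene")[100:300,150:400];cv2.imwrite("pics/scene3.png",cv2.resize(im,None,fx=3,fy=3))
E
```

```text
clock: 5.9
eef_pos: [0.4626, -0.2349, 0.1668]
tool_rot: [0.573, 0.041, 0.818, -0.028]
ft_force: [0.3, 0.5, -0.9]
opening: 0.382
[ 0.311   0.4527 -0.9496] [-0.028  -0.5616  0.0323] 33.22769000212556
```

View pics/scene3.png

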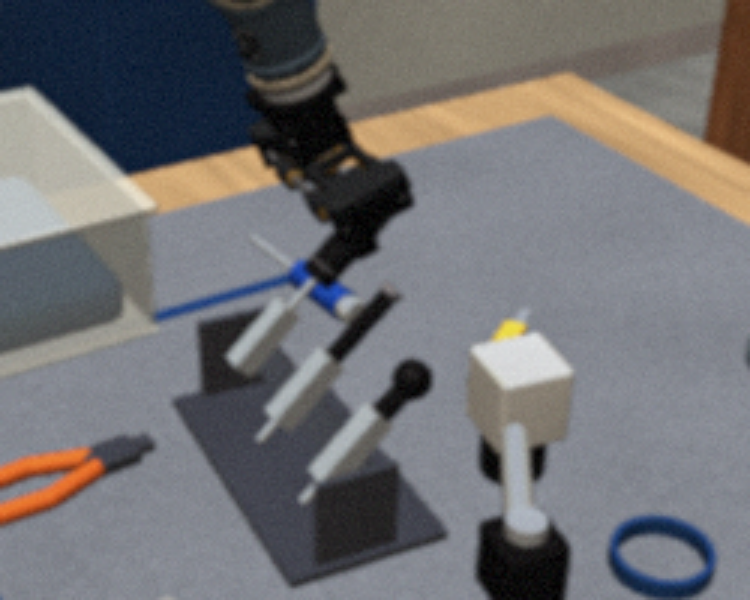

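The shaft is now visible between the mouth (295,305) and the handle (320,270), so the driver is coming out with the grip and without added load. I'll keep drawing.

```bash
python3 -m pendant '{"translation":[[-5,0,-10.6],[-5,0,-10.6],[-5,0,-10.6],[-5,0,-10.6],[-5,0,-10.6],[-5,0,-10.6],[-5,0,-10.6],[-5,0,-10.6],[-5,0,-10.6],[0,0,0]],"dr":[[0,0,0],[0,0,0],[0,0,0],[0,0,0],[0,0,0],[0,0,0],[0,0,0],[0,0,0],[0,0,0],[0,0,0]],"gripper":[255,255,255,255,255,255,255,255,255,255]}'
python3 - <<'E'
from h import *
s=observe();print(s["joint_positions"],s["clock"],s["ft_force"],s["ft_torque"],s["opening"]*87)
im=snapshot("scene")[100:300,150:400];cv2.imwrite("pics/scene4.png",cv2.resize(im,None,fx=3,fy=3))
im=snapshot("top")[150:270,250:400];cv2.imwrite("pics/top4.png",cv2.resize(im,None,fx=4,fy=4))
E
```

```text
clock: 6.95
eef_pos: [0.3891, -0.2281, 0.2421]
tool_rot: [0.575, 0.041, 0.817, -0.028]
ft_force: [0.4, -0.1, -1.5]
opening: 0.384
[-0.1022  0.2881  0.5889  1.8596 -0.0295  1.3615  1.9756] 6.95 [ 0.4193 -0.0988 -1.5401] [-0.0354 -0.5801 -0.0242] 33.42689353205745
```

View pics/scene4.png

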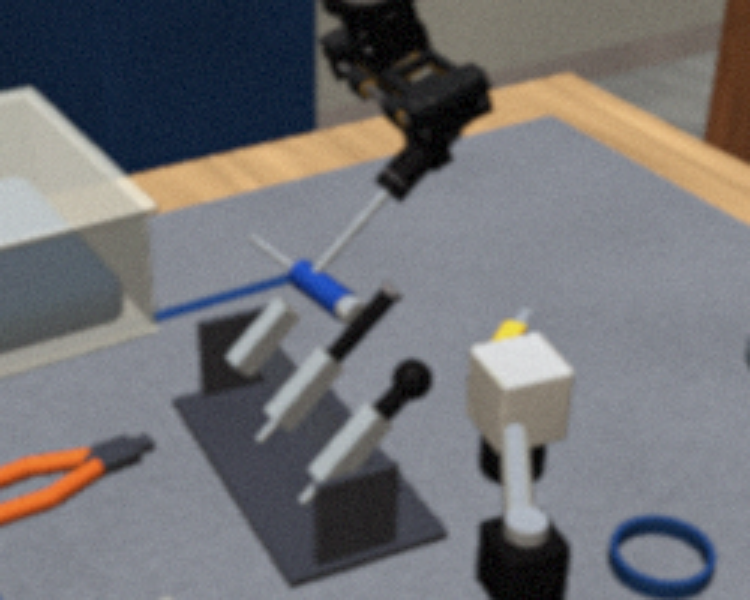

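View pics/top4.png

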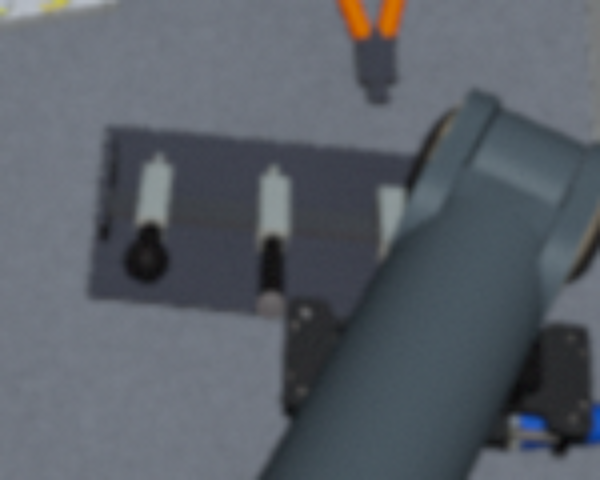

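```bash
python3 - <<'E'
from h import *
import h; h.cur_sign=1
R1=tool(yaw,np.radians(25));P=tcp(np.array([.46,-.21,.31]),R1)
t,w,path=rows(P,R1,16);print(t,w);print(path[::4])
E
```

```text
[-3.2348  1.5258  4.9328] [ 0.0001 -0.0489 -0.0001]
[[ 0.39   -0.2276  0.241 ]
 [ 0.4129 -0.2237  0.2481]
 [ 0.434  -0.2197  0.2595]
 [ 0.4526 -0.2154  0.2747]
 [ 0.4679 -0.2108  0.2931]]
```

```bash
python3 -m pendant '{"translation":[[-3,1.5,5],[-3,1.5,5],[-3,1.5,5],[-3,1.5,5],[-3,1.5,5],[-3,1.5,5],[-3,1.5,5],[-3,1.5,5]],"dr":[[0,-0.049,0],[0,-0.049,0],[0,-0.049,0],[0,-0.049,0],[0,-0.049,0],[0,-0.049,0],[0,-0.049,0],[0,-0.049,0]],"gripper":[255,255,255,255,255,255,255,255]}'
python3 -m pendant '{"translation":[[-3,1.5,5],[-3,1.5,5],[-3,1.5,5],[-3,1.5,5],[-3,1.5,5],[-3,1.5,5],[-3,1.5,5],[-3,1.5,5],[0,0,0]],"dr":[[0,-0.049,0],[0,-0.049,0],[0,-0.049,0],[0,-0.049,0],[0,-0.049,0],[0,-0.049,0],[0,-0.049,0],[0,-0.049,0],[0,0,0]],"gripper":[255,255,255,255,255,255,255,255,255]}'
python3 - <<'E'
from h import *
import h; h.cur_sign=1
s=observe();print(s["joint_positions"],s["clock"],s["ft_force"],s["ft_torque"],s["opening"]*87)
p,R=cur();print(R.as_matrix())
cv2.imwrite("pics/scene5.png",snapshot("scene"))
psi=np.radians(40);hh=np.array([np.cos(psi),np.sin(psi),0])
Gf=LENS-.16*hh-np.array([0,0,.065]);pre=Gf+np.array([-.03,-.10,.0])
R1=tool(psi,np.radians(25));P=tcp(pre,R1);print(Gf,pre)
t,w,path=rows(P,R1,16);print(t,w);print(path[::4])
E
```

```text
clock: 7.85
eef_pos: [0.4342, -0.2197, 0.257]
tool_rot: [0.722, 0.034, 0.69, -0.035]
ft_force: [-0.2, -0.4, -2.4]
opening: 0.386
clock: 8.75
eef_pos: [0.4675, -0.2109, 0.2884]
tool_rot: [0.842, 0.027, 0.537, -0.041]
ft_force: [-0.0, 0.2, -2.3]
opening: 0.382
[-0.1493 -0.0884  0.5465  2.1258 -0.1325  0.6797  1.9634] 8.75 [-0.0116  0.1668 -2.2671] [0.1004 0.7439 0.015 ] 33.27565801113799
[[ 0.4196  0.0978  0.9024]
 [-0.04    0.9952 -0.0893]
 [-0.9068  0.0014  0.4215]]
[0.5204 0.1197 0.215 ] [0.4904 0.0197 0.215 ]
[ 7.613  14.0595  2.9355] [-0.0451 -0.0001  0.0209]
[[ 0.468  -0.211   0.2885]
 [ 0.4927 -0.1554  0.2659]
 [ 0.506  -0.096   0.2433]
 [ 0.5073 -0.0352  0.2207]
 [ 0.4965  0.0247  0.1981]]
```

View pics/scene5.png

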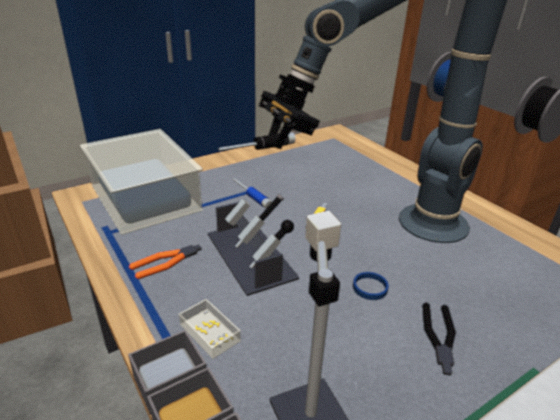

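```bash
python3 - <<'E'
from h import *
import h; h.cur_sign=1
psi=np.radians(40);hh=np.array([np.cos(psi),np.sin(psi),0])
Gf=LENS-.16*hh-np.array([0,0,.065]);pre=Gf+np.array([-.03,-.12,.06])
R1=tool(psi,np.radians(25));P=tcp(pre,R1);print(Gf,pre)
t,w,path=rows(P,R1,16);print(t,w);print(path[::4])
E
```

```text
[0.5204 0.1197 0.215 ] [ 0.4904 -0.0003  0.275 ]
[ 4.0654 12.827   4.202 ] [-0.0451 -0.0001  0.0209]
[[ 0.468  -0.211   0.2885]
 [ 0.4912 -0.1603  0.2809]
 [ 0.504  -0.106   0.2733]
 [ 0.5058 -0.0503  0.2657]
 [ 0.4965  0.0047  0.2581]]
```

```bash
python3 -m pendant '{"translation":[[4,13,4],[4,13,4],[4,13,4],[4,13,4],[4,13,4],[4,13,4],[4,13,4],[4,13,4]],"dr":[[-0.045,0,0.021],[-0.045,0,0.021],[-0.045,0,0.021],[-0.045,0,0.021],[-0.045,0,0.021],[-0.045,0,0.021],[-0.045,0,0.021],[-0.045,0,0.021]],"gripper":[255,255,255,255,255,255,255,255]}'
python3 -m pendant '{"translation":[[4,13,4],[4,13,4],[4,13,4],[4,13,4],[4,13,4],[4,13,4],[4,13,4],[4,13,4],[0,0,0],[0,0,0]],"dr":[[-0.045,0,0.021],[-0.045,0,0.021],[-0.045,0,0.021],[-0.045,0,0.021],[-0.045,0,0.021],[-0.045,0,0.021],[-0.045,0,0.021],[-0.045,0,0.021],[0,0,0],[0,0,0]],"gripper":[255,255,255,255,255,255,255,255,255,255]}'
python3 - <<'E'
from h import *
import h; h.cur_sign=1
s=observe();print(s["joint_positions"],s["clock"],s["ft_force"],s["ft_torque"],s["opening"]*87)
p,R=cur();print(R.as_matrix())
t=R.inv()
d=R.apply([np.cos(np.radians(65)),0,np.sin(np.radians(65))])
g=p-R.apply([pinch_z,0,0]);tip=g+.16*d;print("pred tip",tip,d,proj("top",tip),proj("scene",tip))
cv2.imwrite("pics/scene6.png",snapshot("scene"));cv2.imwrite("pics/top6.png",snapshot("top"))
E
```

```text
clock: 9.6
eef_pos: [0.5033, -0.1045, 0.2732]
tool_rot: [0.833, -0.081, 0.532, 0.127]
ft_force: [-0.3, -0.4, -3.2]
opening: 0.383
clock: 10.6
eef_pos: [0.494, 0.0058, 0.2581]
tool_rot: [0.793, -0.183, 0.505, 0.287]
ft_force: [-0.6, -0.9, -2.3]
opening: 0.388
[-0.3756 -0.0195  0.4704  2.1486 -0.4453  0.745   2.6525] 10.6 [-0.5928 -0.8637 -2.3065] [-0.4484  0.6202  0.0028] 33.79407775792557
[[ 0.3245 -0.641   0.6956]
 [ 0.2706  0.7675  0.5811]
 [-0.9064 -0.0003  0.4225]]
pred tip [0.6107 0.1033 0.275 ] [ 0.7675  0.641  -0.0001] [229.6178 176.1264] [296.1599 221.1535]
```

View pics/scene6.png

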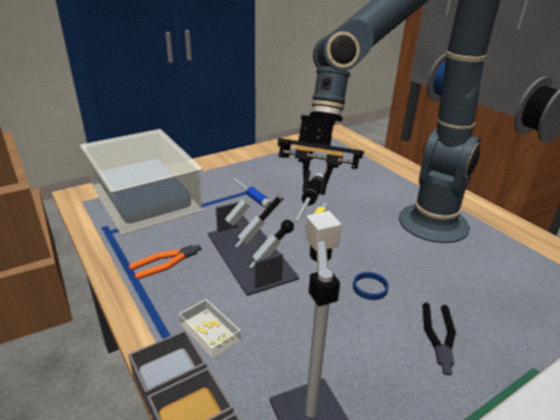

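View pics/top6.png

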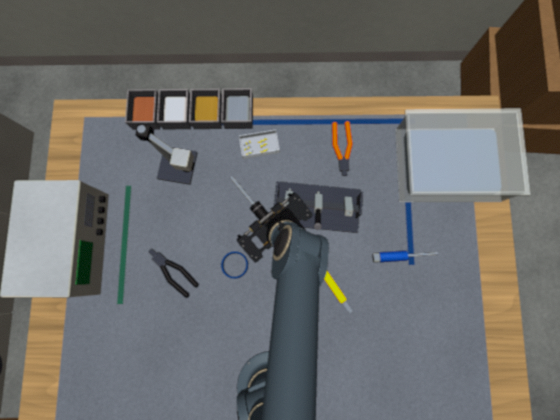

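Joint 7 is at 2.65, just inside its 2.66 limit, so I'll yaw back to a 20° heading, which leaves more margin. The tip shows at top (233,178) and scene (298,219), close to the prediction.

```bash
python3 - <<'E'
from h import *
import h; h.cur_sign=1
psi=np.radians(18);hh=np.array([np.cos(psi),np.sin(psi),0])
Gf=LENS-.16*hh-np.array([0,0,.065]);pre=Gf+np.array([0,-.12,.05])
R1=tool(psi,np.radians(25));P=tcp(pre,R1);print(Gf,pre)
t,w,path=rows(P,R1,8);print(t,w);print(path[::2])
E
```

```text
[0.4908 0.1731 0.215 ] [0.4908 0.0531 0.265 ]
[2.7149 5.1699 2.7508] [ 0.0432  0.0001 -0.0201]
[[0.4941 0.0054 0.2584]
 [0.4933 0.018  0.2558]
 [0.4938 0.0307 0.2532]
 [0.4955 0.0432 0.2506]
 [0.4983 0.0555 0.2481]]
```

```bash
python3 -m pendant '{"translation":[[0,0,0],[3,5,3],[3,5,3],[3,5,3],[3,5,3],[3,5,3],[3,5,3],[3,5,3],[0,0,0]],"dr":[[0.043,0,-0.02],[0.043,0,-0.02],[0.043,0,-0.02],[0.043,0,-0.02],[0.043,0,-0.02],[0.043,0,-0.02],[0.043,0,-0.02],[0.043,0,-0.02],[0,0,0]],"gripper":[255,255,255,255,255,255,255,255,255]}'
cat > meas.py <<'E'
from h import *
import sys
n=sys.argv[1]
s=observe();print("j",s["joint_positions"],s["clock"],s["opening"]*87,s["ft_force"])
p,R=cur();d=R.apply([np.cos(np.radians(65)),0,np.sin(np.radians(65))])
g=p-R.apply([pinch_z,0,0]);tip=g+.16*d;print("tcp",p,"pred tip",tip,d)
for c in("top","scene"):
    q=proj(c,tip);print(c,q);x,y=int(q[0])-40,int(q[1])-40
    x=max(x,0);y=max(y,0)
    im=snapshot(c)[y:y+80,x:x+100];im=cv2.resize(im,None,fx=6,fy=6,interpolation=cv2.INTER_CUBIC)
    print(c,"crop origin",x,y);cv2.imwrite(f"pics/{c}{n}.png",im)
E
python3 meas.py 7
```

```text
clock: 11.6
eef_pos: [0.501, 0.0509, 0.2482]
tool_rot: [0.833, -0.085, 0.53, 0.134]
ft_force: [-0.0, -0.2, -2.5]
opening: 0.381
j [-0.4292 -0.0464  0.2853  2.2    -0.1174  0.5586  1.8337] 11.6 33.154915167524706 [-0.029  -0.2493 -2.5022]
tcp [0.501  0.0509 0.2482] pred tip [0.6454 0.0985 0.2652] [0.9498 0.313  0.0005]
top [232.1501 164.9467]
top crop origin 192 124
scene [280.3289 228.9475]
scene crop origin 240 188
```

```bash
ls pics
```

```text
crop_a.png
crop_b.png
crop_c.png
scene0.png
scene2.png
scene3.png
scene4.png
scene5.png
scene6.png
scene7.png
top0.png
top4.png
top6.png
top7.png
wrist0.png
wrist1.png
wrist2.png
```

View pics/top7.png

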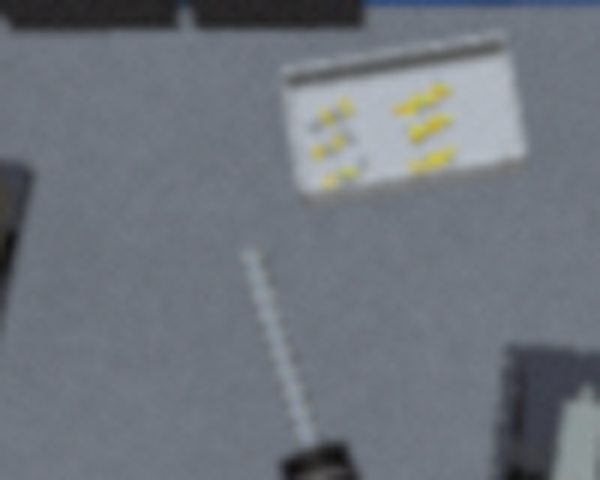

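View pics/scene7.png

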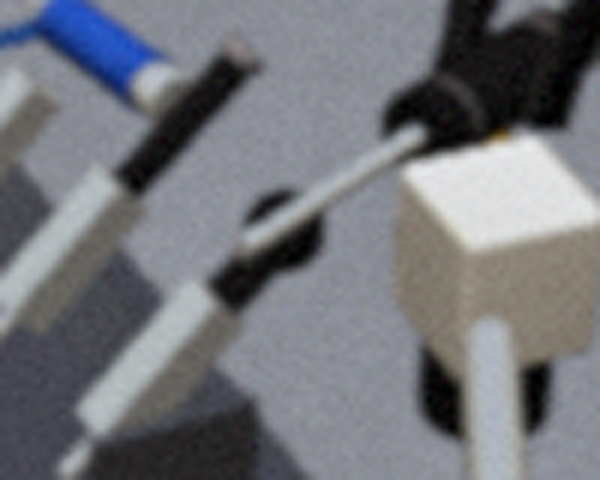

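```bash
python3 - <<'E'
from h import *
import h; h.cur_sign=1
f=lambda u,v,o:((u+.5)/6-.5+o[0],(v+.5)/6-.5+o[1])
tip=tri(f(250,250,(192,124)),f(246,243,(240,188)));sh=tri(f(315,443,(192,124)),f(422,134,(240,188)))
print(tip,sh); d=tip[0]-sh[0];print(np.linalg.norm(d),d/np.linalg.norm(d))
p,R=cur()
tgt=LENS-np.array([0,0,.065]);mv=tgt-tip[0];print("world move",mv,"tool",R.inv().apply(mv)*1000)
print("via pred", R.inv().apply(tgt-np.array([.6454,.0985,.2652]))*1000)
E
```

```text
(array([0.6439, 0.0958, 0.2654]), np.float64(0.0014369729902614535)) (array([0.5511, 0.0655, 0.2626]), np.float64(0.0056068189237267274))
0.0977100133828202 [0.9504 0.3098 0.0289]
world move [-0.0009  0.1267 -0.0504] tool [ 62.0474 120.6809  13.6181]
via pred [ 60.9393 118.542   11.6613]
```

```bash
python3 -m pendant '{"translation":[[9,0,-4],[9,0,-4],[9,0,-4],[9,0,-4],[9,0,-5],[0,0,0]],"dr":[[0,0,0],[0,0,0],[0,0,0],[0,0,0],[0,0,0],[0,0,0]],"gripper":[255,255,255,255,255,255]}'
python3 -m pendant '{"translation":[[1.6,12,3.4],[1.6,12,3.4],[1.6,12,3.4],[1.6,12,3.4],[1.6,12,3.4],[1.6,12,3.4],[1.6,12,3.4],[0,0,0]],"dr":[[0,0,0],[0,0,0],[0,0,0],[0,0,0],[0,0,0],[0,0,0],[0,0,0],[0,0,0]],"gripper":[255,255,255,255,255,255,255,255]}'
python3 meas.py 8
```

```text
clock: 12.3
eef_pos: [0.4997, 0.0499, 0.1964]
tool_rot: [0.832, -0.085, 0.532, 0.133]
ft_force: [-0.2, -0.7, -3.0]
opening: 0.379
clock: 13.1
eef_pos: [0.5001, 0.14, 0.199]
tool_rot: [0.833, -0.085, 0.53, 0.135]
ft_force: [0.2, -0.6, -2.4]
opening: 0.383
j [-0.5749  0.0499  0.2182  2.2409  0.0127  0.4139  1.5209] 13.1 33.28687094683559 [ 0.1932 -0.5823 -2.4349]
tcp [0.5001 0.14   0.199 ] pred tip [0.6445 0.1879 0.2163] [0.9492 0.3147 0.0021]
top [203.9798 170.0528]
top crop origin 163 130
scene [305.2772 272.4661]
scene crop origin 265 232
```

View pics/top8.png

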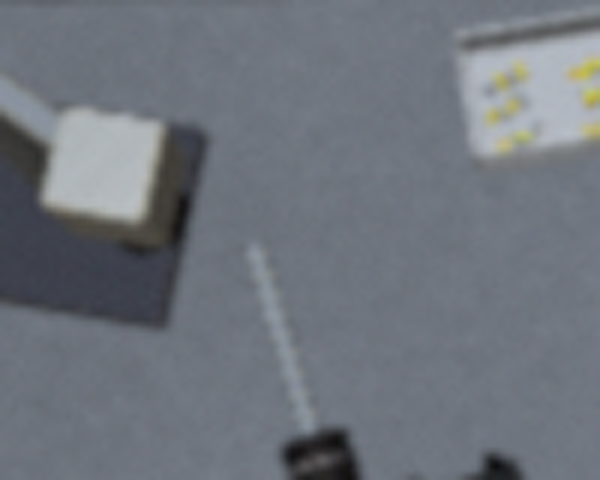

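View pics/scene8.png

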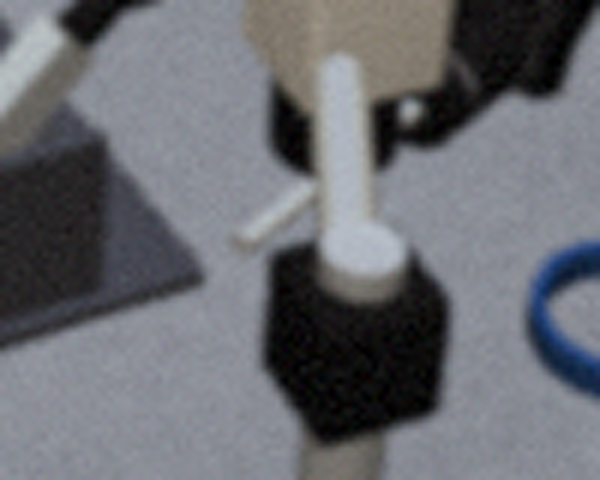

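```bash
python3 - <<'E'
from h import *
f=lambda u,v,o:((u+.5)/6-.5+o[0],(v+.5)/6-.5+o[1])
tip=tri(f(254,247,(163,130)),f(238,241,(265,232)));print(tip)
q=proj("scene",LENS);print("lens scene crop",(q-[265,232])*6)
for a in np.radians([0,90,180,270]): print((proj("scene",LENS+.02*np.array([np.cos(a),np.sin(a),0]))-[265,232])*6)
p,R=cur();tgt=LENS-np.array([0,0,.065])
for x in(tip[0],np.array([.6445,.1879,.2163])):print(tgt-x,R.inv().apply(tgt-x)*1000)
E
```

```text
(array([0.6434, 0.1847, 0.2151]), np.float64(0.00188872489905777))
lens scene crop [325.5167 142.3989]
[271.6868 163.9194]
[366.5506 178.5888]
[378.1283 121.3655]
[285.8668 107.4296]
[-0.0004  0.0378 -0.0001] [ 4.9413 36.0647 10.2773]
[-0.0015  0.0346 -0.0013] [ 5.162  33.3409  7.9271]
```

```bash
python3 -m pendant '{"translation":[[1,9,2.5],[1,9,2.5],[1,9,2.5],[1,5,1.5],[1,3,1],[0,0,0],[0,0,0],[0,0,0]],"dr":[[0,0,0],[0,0,0],[0,0,0],[0,0,0],[0,0,0],[0,0,0],[0,0,0],[0,0,0]],"gripper":[255,255,255,255,255,255,255,255]}'
python3 meas.py 9
```

```text
clock: 14.0
eef_pos: [0.4997, 0.1743, 0.1983]
tool_rot: [0.833, -0.084, 0.53, 0.133]
ft_force: [0.6, 0.4, -2.1]
opening: 0.384
j [-0.6368  0.0692  0.1987  2.2217  0.0956  0.4196  1.3663] 14.0 33.39146396260351 [ 0.6423  0.3697 -2.053 ]
tcp [0.4997 0.1743 0.1983] pred tip [0.6443 0.2215 0.2154] [0.9505 0.3108 0.0009]
top [192.608  170.2662]
top crop origin 152 130
scene [315.8066 282.8128]
scene crop origin 275 242
```

View pics/top9.png

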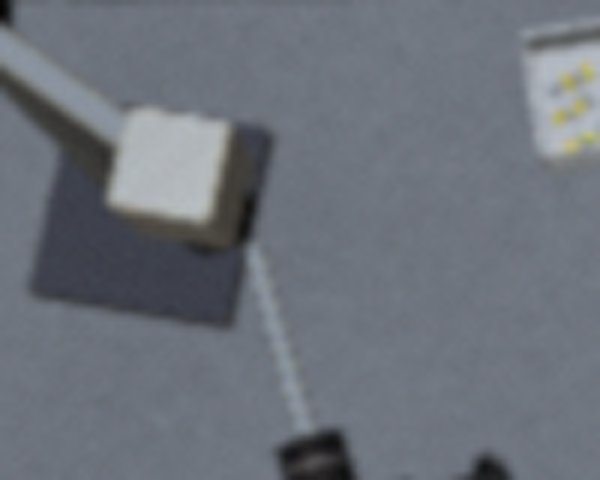

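View pics/scene9.png

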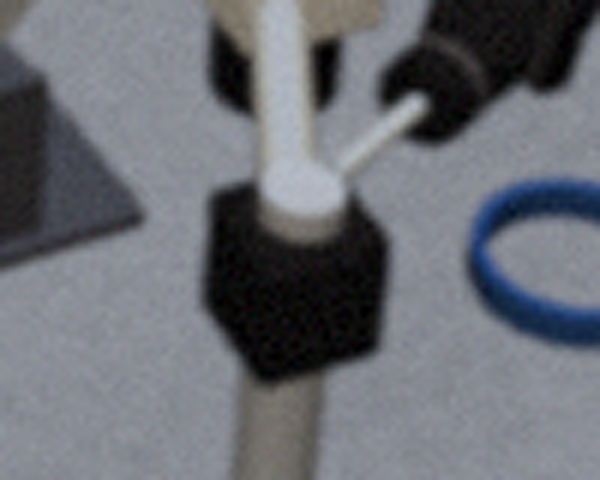

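```bash
python3 - <<'E'
from h import *
f=lambda u,v,o:((u+.5)/6-.5+o[0],(v+.5)/6-.5+o[1])
print("tip",onz("top",f(251,244,(152,130)),.215))
b=[onz("top",f(*q,(152,130)),.36) for q in((128,106),(234,122),(213,222),(108,203))];print(np.mean(b,0))
s=observe();print(s["joint_velocities"],s["clock"])
# slip check vs rack / full pictures
cv2.imwrite("pics/scene10.png",snapshot("scene"))
E
```

```text
tip [0.6444 0.2192 0.215 ]
[0.6408 0.2198 0.36  ]
[-0.0013  0.0002 -0.0019 -0.0026  0.0006 -0.0002 -0.0011] 14.1
```

View pics/scene10.png

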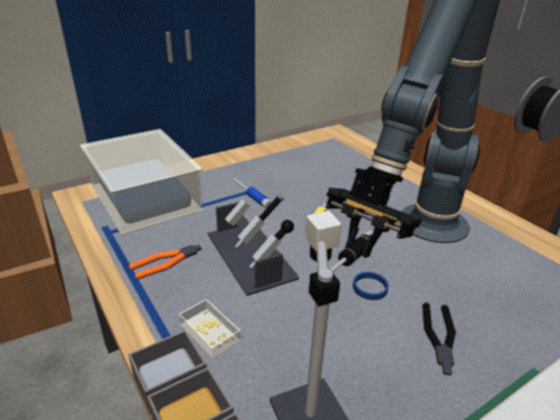

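The tip measures (0.644, 0.219–0.222, 0.215) against a lens at about (0.643, 0.222, 0.28). The driver is level, the joints are still, and in the scene picture the rack, slim driver, ball, tape and pliers look unmoved. I'll check the state once more and hand in.

```bash
python3 - <<'E'
from h import *
s=observe();print(s["clock"],s["eef_pos"],s["opening"]*87,s["ft_force"],abs(s["joint_velocities"]).max())
print(hand_in())
E
```

```text
14.15 [0.4997 0.1745 0.1984] 33.206034704624386 [-0.724  -0.2338 -2.7513] 0.001961812403809607
the job is handed in; nothing more can be done
None
```

I drew the torque screwdriver from the right-hand sleeve (−y end), turned it level and handed in at 14.15 s of the 32 s allowed. It was still held with its tip under the lens. `hand_in` gives no verdict, so these figures are my own measurements:

| Check | Result |
|---|---|
| Tip position | (0.644, 0.219–0.222, 0.215) m |
| Lens position | about (0.643, 0.2225, 0.28) m, so the tip is about 65 mm below the glass and within about 5 mm sideways |
| Level | within about 2°, measured before the last 130 mm or so of travel |
| Grip | closed on 33 mm of the 34 mm handle, steady through the moves |
| Stillness | joint speeds about 0.002 rad/s |
| Wrist force | under 4 N at every reading |

- **Last look:** in the final position the stand's clamp hides the tip from the scene camera. That check rests on the top view and the arm's own pose, which agreed within about 3 mm.
- **Lens estimates:** these varied by about 5 mm between the top and scene cameras, well inside the 20 mm allowed.
- **Wrong correction before the grasp:** I shifted about 3 mm the wrong way, saw it in the next wrist picture and undid it before closing.
- **Joint limit:** joint 7 came within 0.01 rad of its limit during the swing, so I backed off to a 20° heading. It finished at 1.37 rad.
- **Surroundings:** nothing else appeared to have moved in the last scene picture, judged by eye. The arm hid the knife in that view.

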